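# Hang the indenter tray on the wall cleat

### The arm

A 6-joint arm with a two-finger parallel gripper is mounted at the origin on the work surface. World frame = base frame: x ahead of the robot, y to its left, z up, the work surface at z = 0. Lengths are in m, angles in rad, forces in N, time in s.
With the tool pointing down it reaches from about 0.325 to 0.775 m from the base axis. Payload 5.5 kg.
Tool frame: the origin (TCP) lies between the finger pads; the fingertips stand 8 mm ahead of it and the grasp point (between the pads) lies 11 mm behind it (tcp_to_tips is the distance from the TCP to the fingertips, in m); z points along the fingers, y is the line along which they close (so a half turn about z gives the same grasp; the last joint's range is limited). The gripper opens to 88 mm and grips with 3 to 60 N. Pads are 20 mm wide; open, the fingers measure 115 mm over their backs; the gripper's body (75 mm by 178 mm) begins 61 mm behind the grasp point.
Start: joints at [-1.392, 0.091, 1.231, -0, 1.82, -0.057], TCP at [0.14, -0.583, 0.231] pointing down, gripper open.
Joint ranges: [-2.87, 2.87], [-0.86, 2.18], [0.17, 2.46], [-1.51, 4.65], [0.06, 2.69], [-2.65, 2.65]. Speed limits (rad/s): [2.57, 2.57, 3.01, 3.14, 3.14, 3.14].

### API

Orientations are given as a unit quaternion [w, x, y, z].
In Python, from bench import * gives the robot as it stands. Calls block until the motion is done:
- move_to(position, orientation): joint-space move of the TCP to a pose.
- move_l(position, speed=0.15, orientation=None): straight line of the TCP; orientation=None keeps the orientation; speed is the mean speed in m/s.
- movej(angles): joint-space move.
- gripper_open() and close(): open the fingers fully, or close them until they stop; the grip force is fixed at half the most.
- hold(seconds).
- inverse_kinematics(position, orientation): joint angles nearest the present ones, or None.
- state(): the state.
- get_image(name): name is "scene" or "top" or "wrist"; returns a dict with "frame" (420x560x3 uint8, blue, green, red), "depth" (420x560 float32, m along the optical axis (not along the pixel's ray), 0 where there is no reading), "camera_matrix" (3x3 intrinsics, pixels), "view" (4x4, takes a point from world to camera coordinates). Camera axes: x right, y up, looking along -z (the intrinsics and any distortion apply to the point x, -y, -z); pixel columns grow to the right and rows downward; lengths in m; the calibration is good to about 2 mm. A picture is of the moment at which its call begins.
A pose or a line that the arm cannot do raises IKError and nothing moves.
- job_done(): hands the job in; it is judged then, once.
The state is a dict: "time": time; "joint_pos": joint angles; "dq": joint speeds; "joint_torque": joint torques, N m; "ee_pos": TCP position; "ee_rot": TCP orientation; "ft_force": force on the tool from outside, world axes, zero at the start; "moment": the same for the moment, N m; "finger_gap": finger opening in m; "finger_force": force on a finger pad.
Only numpy, scipy, OpenCV 4.12 (cv2) and the standard library are available. Lean on these libraries where they do the work, as an engineer would, in place of code of your own. Each camera call takes 0.05 s, during which the arm holds its last target. There are 200 camera calls.

### The job

Pick up the grey indenter tray by its leaning black grip plate and, with its front tipped up, lower its angled rear strip over the cleat on the clear upright panel at least 2 cm short of the panel's steel end stop; then let the front down so the tray hangs level and flush. Keeping it hung, slide it gently along the cleat until its side butts against the end stop, let go and leave everything else alone.

Things in the scene. Friction and masses are not known exactly. Their poses are not given: they have to be found in the camera images.
- tray: Grey metal tray holding four steel indenters (at x=11, up to z=59), 0.3-0.6 kg, standing on the bench at first. Origin: underside, centre line. x to its rear (wall side), y left, z up. 140 wide (y -70 to 70); floor's front edge x=-44; rear plate's back face x=31, 85 high.
- grip (a point): Middle of the black grip plate at the tray's front (tray x=-44, z=42). The plate, 60 wide (y), 10 thick, rises 62 long from x=-37, z=3, leaning 10 degrees from vertical to the front, away from the wall; this point is 40 up its slope. Pinch it through its thickness, fingers along its slope.
- strip_tip (a point): Middle of the tip edge of the rear strip (tray x=59, z=53). The strip, 130 wide, 5 thick, goes from the rear plate's top (z=85) back and down at 55 degrees below level; its tip edge is at z 50 to 53. Let go while hooked and level, the tray slides home by its weight; sideways it then slides at 3 to 8 N.
- foot (a point): Midway between the two black plastic feet at the tray's bottom rear, on their rear faces (tray x=59, z=7.5). Feet: y 35 to 55 on either side, z 0 to 15. Hung home, strip tip and feet both touch the wall and the tray is level.
- panel: Clear upright panel, 360 wide, 250 high, in an aluminium frame fixed to the bench. Origin: at bench height, mid-width, in the plane of its front face (the wall). x points into the wall, away from the robot; y left, z up. Push gently: up to 12 N is safe; a wedged tray multiplies the push, and contact forces adding up to over 60 N do damage.
- test_block: Bystander: steel disc, 64 diameter, 15 high, origin under its centre.
- switch_box: Bystander: black box 90 x 60 x 35 high, origin under its centre.
- oil: Bystander: white plastic bottle, 44 diameter, 100 high, origin under its centre.
- stop (a point): Front middle of the right face of the steel end stop on the panel's left part (panel x=-50, y=130, z=130). The stop sticks out 50 from the wall, z 30 to 230. The tray's left side butts on this face; the tray's centre is then at panel y=60.
- cleat_low (a point): Not the cleat itself: point on the wall (panel 0,0,101) where the cleat's groove would be at its lowest. Aluminium cleat along y -125 to 125: 5 thick lip rising outward from the wall at 55 degrees, its top edge 17 to 21 out and 24 above the groove. Clamped 0 to 55 higher than this, unmeasured: look or feel. Tray home: underside 44 below the groove.
There are look-alikes about, which are no part of the job. Of the things like the tray, leave any that is green or pink; of the rest the smaller one is meant.

How it is judged:
By the outcome, as a careful person would: the job done as asked, in the order asked, and still so for the second after the job is handed in, with the robot touching nothing.
It also fails if it takes over 58 s, if anything falls off the work surface, if the arm or the gripper's body presses on something with over 40 N, if the wrist force passes 120 N, or if a joint passes its speed limit or range.

## Working session

There is one attempt and no reset: what is moved stays moved. The work goes in short steps, each a Python script; the robot and the scene stay as the last script left them, time stands still between calls to the robot, and variables do not carry over. Pictures are saved under pics/ and viewed, at most 10 in all, crops included, and the job is handed in when it is done.

```bash
ls; mkdir -p pics; python3 - <<'E'
from bench import *
import cv2,numpy as np
for n in ("scene","top"):
    r=get_image(n); cv2.imwrite(f"pics/{n}0.png",r["frame"]); np.savez(f"pics/{n}0.npz",**r)
    V=np.array(r["view"]);print(n,np.array(r["camera_matrix"]).round(1).tolist(),(-V[:3,:3].T@V[:3,3]).round(3),V[:3,:3].round(2).tolist(),r.keys())
s=state();print(s["time"],s["ee_rot"],s["ft_force"])
E
```

```text
pics
scene [[452.4, 0.0, 275.1], [0.0, 452.4, 210.5], [0.0, 0.0, 1.0]] [ 0.944 -0.458  0.906] [[0.64, 0.77, 0.0], [-0.61, 0.51, 0.6], [0.46, -0.39, 0.8]] dict_keys(['frame', 'depth', 'camera_matrix', 'view'])
top [[394.8, 0.0, 284.6], [0.0, 394.8, 203.3], [0.0, 0.0, 1.0]] [ 0.408 -0.096  0.952] [[0.02, -1.0, -0.01], [1.0, 0.02, 0.1], [-0.1, -0.01, 1.0]] dict_keys(['frame', 'depth', 'camera_matrix', 'view'])
0.1 [-8.67689356e-04  9.93057826e-01  1.17623968e-01 -5.67140488e-05] [-0.28360962 -0.97518781  0.3526662 ]
```

View pics/scene0.png

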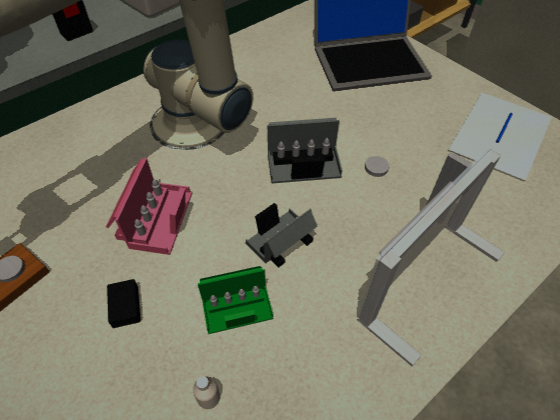

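View pics/top0.png

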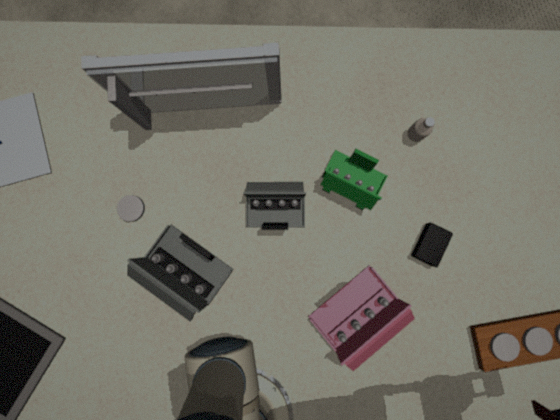

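The top view shows these candidates for the tray:
- Small grey tray at (275,205), which is (282,235) in the scene view.
- Larger grey tray at (180,270), which is (305,155) in the scene view.
- Green tray at (353,180).
- Pink tray at (360,320).

The green and pink ones are excluded, and of the two grey trays the smaller at (275,205) is meant. The panel's front face is at about (205,90), its cleat runs (130,92) to (250,88), and the end stop is at (130,105). I'll check a close crop and the depth data.

```bash
cat > h.py <<'E'
import numpy as np,cv2
def load(n): return dict(np.load(f"pics/{n}.npz"))
def cloud(r):
    d=r["depth"];K=r["camera_matrix"];V=r["view"]
    v,u=np.mgrid[:d.shape[0],:d.shape[1]]
    c=np.stack([(u-K[0,2])/K[0,0]*d,-(v-K[1,2])/K[1,1]*d,-d],-1)
    P=(c-V[:3,3])@V[:3,:3]; P[d==0]=np.nan
    return P
def ray(r,u,v):
    K=r["camera_matrix"];V=r["view"];R=V[:3,:3]
    return -R.T@V[:3,3], np.array([(u-K[0,2])/K[0,0],-(v-K[1,2])/K[1,1],-1])@R
def onz(r,u,v,z):
    o,d=ray(r,u,v);return o+d*(z-o[2])/d[2]
def two(r1,p1,r2,p2):
    o1,d1=ray(r1,*p1);o2,d2=ray(r2,*p2)
    t=np.linalg.lstsq(np.stack([d1,-d2],1),o2-o1,rcond=None)[0]
    a,b=o1+t[0]*d1,o2+t[1]*d2;return (a+b)/2,np.linalg.norm(a-b)
def pix(r,P):
    c=r["view"][:3,:3]@np.asarray(P)+r["view"][:3,3];K=r["camera_matrix"]
    return np.array([K[0,0]*c[0]/-c[2]+K[0,2],K[1,1]*-c[1]/-c[2]+K[1,2]])
E
python3 - <<'E'
from h import *
t,s=load("top0"),load("scene0")
P,Q=cloud(t),cloud(s)
a=cv2.resize(t["frame"][165:245,220:330],(440,320),interpolation=2)
b=cv2.resize(t["frame"][30:140,70:300],(690,330)[:2] and (460,220),interpolation=2)
c=cv2.resize(s["frame"][190:280,230:330],(340,306),interpolation=2)
im=np.zeros((560,800,3),np.uint8);im[:320,:440]=a;im[330:550,:460]=b;im[:306,445:785]=c
d=cv2.resize(s["frame"][140:330,340:510],(215,240),interpolation=2);im[315:555,470:685]=d
cv2.imwrite("pics/crop1.png",im)
np.set_printoptions(suppress=True,precision=3)
for nm,C,sl in (("top",P,np.s_[170:240,235:315]),("scene",Q,np.s_[195:270,240:325])):
    X=C[sl].reshape(-1,3);X=X[~np.isnan(X[:,0])]
    print(nm,np.nanpercentile(X[:,2],[1,50,99]))
    h=X[X[:,2]>.078];print(len(h),h.min(0),h.max(0))
    h=X[X[:,2]>.012]; r=cv2.minAreaRect(h[:,:2].astype(np.float32)*1000);print(r)
for v in (48,58,66,75,85,92,100,108): print(v,[P[v,u] for u in (130,150,200,240,265)])
print("stop",P[75:130:6,118],P[100:130:6,140])
E
```

```text
top [-0.004  0.002  0.087]
360 [ 0.511 -0.132  0.078] [0.53  0.005 0.092]
((489.35076904296875, -64.2078628540039), (108.65927124023438, 139.5052032470703), 1.2333921194076538)
scene [-0.003  0.003  0.088]
461 [ 0.513 -0.195  0.078] [0.569 0.008 0.092]
((497.76116943359375, -94.3194351196289), (120.94911193847656, 213.02499389648438), 7.479305267333984)
48 [array([ 0.887,  0.314, -0.003]), array([0.886, 0.262, 0.   ]), array([0.888, 0.135, 0.002]), array([0.765, 0.001, 0.247]), array([ 0.764, -0.046,  0.251])]
58 [array([0.741, 0.205, 0.249]), array([0.742, 0.167, 0.249]), array([0.744, 0.074, 0.248]), array([0.746, 0.   , 0.247]), array([ 0.75 , -0.046,  0.24 ])]
66 [array([0.727, 0.206, 0.245]), array([0.73, 0.17, 0.24]), array([0.733, 0.076, 0.239]), array([0.738, 0.002, 0.231]), array([ 0.742, -0.045,  0.223])]
75 [array([0.72 , 0.214, 0.222]), array([0.722, 0.177, 0.219]), array([0.73 , 0.083, 0.205]), array([0.738, 0.007, 0.189]), array([ 0.742, -0.043,  0.181])]
85 [array([0.717, 0.232, 0.178]), array([0.72 , 0.193, 0.173]), array([0.73 , 0.094, 0.155]), array([0.725, 0.009, 0
[... 165 characters left out ...]
array([ 0.742, -0.038,  0.092])]
100 [array([0.693, 0.237, 0.159]), array([0.718, 0.221, 0.09 ]), array([0.727, 0.113, 0.072]), array([0.737, 0.023, 0.051]), array([ 0.742, -0.035,  0.041])]
108 [array([0.675, 0.236, 0.16 ]), array([0.717, 0.239, 0.039]), array([0.727, 0.125, 0.017]), array([0.735, 0.029, 0.001]), array([ 0.736, -0.033,  0.   ])]
stop [[ 0.717  0.235  0.227]
 [ 0.71   0.24   0.215]
 [ 0.698  0.239  0.215]
 [ 0.687  0.239  0.214]
 [ 0.674  0.237  0.216]
 [ 0.666  0.241  0.205]
 [ 0.721  0.332  0.001]
 [ 0.705  0.331  0.002]
 [ 0.691  0.331 -0.   ]
 [ 0.676  0.33  -0.001]] [[0.714 0.24  0.1  ]
 [0.701 0.239 0.1  ]
 [0.686 0.237 0.103]
 [0.672 0.237 0.103]
 [0.666 0.246 0.078]]
```

View pics/crop1.png

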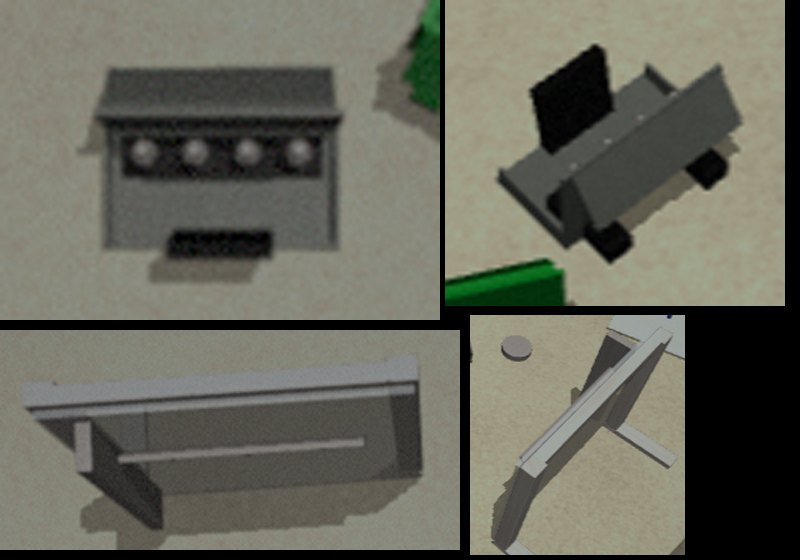

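The crop confirms the target: a small grey tray with the black plate at its front (robot side) and rear strip facing the wall. The cleat is a light bar, with the stop at its left end. I'll check the opened-finger clearance to the indenters and look with the wrist camera.

```bash
cat >> h.py <<'E'
from scipy.spatial.transform import Rotation as Ro
def trayR(yaw,pitch=0): return Ro.from_euler("ZY",[yaw,pitch])   # pitch>0: front up
def quat(R): 
    q=R.as_quat();return [q[3],q[0],q[1],q[2]]
def toolR(yaw,pitch=0,sgn=1,lean=np.radians(10)):
    s,c=np.sin(lean),np.cos(lean);z=np.array([s,0,-c]);y=sgn*np.array([c,0,s]);x=np.cross(y,z)
    return trayR(yaw,pitch)*Ro.from_matrix(np.stack([x,y,z],1))
E
python3 - <<'E'
from bench import *
from h import *
np.set_printoptions(suppress=True,precision=3)
for sg in (1,-1):
    for p,yaw,pi in (([.43,-.066,.32],0,10),([.435,-.066,.04],0,0),([.62,.13,.2],5.2,15),([.62,.13,.2],5.2,0)):
        print(sg,pi,inverse_kinematics(p,quat(toolR(np.radians(yaw),np.radians(pi),sg))))
sg=1
for sg in(1,-1):
  try: move_to([.43,-.066,.32],quat(toolR(0,np.radians(10),sg)));break
  except IKError as e: print(e)
r=get_image("wrist");np.savez("pics/w1.npz",**r);cv2.imwrite("pics/w1.png",r["frame"]);print(sg,state()["time"],state()["ft_force"])
V=r["view"];print(-V[:3,:3].T@V[:3,3],V[:3,:3],r["camera_matrix"])
E
```

```text
1 10 [-0.231 -0.309  1.441 -0.     2.009 -0.231]
1 0 [-0.263 -0.493  2.086  0.046  1.38  -0.268]
1 15 [0.15  0.26  1.099 0.005 1.87  0.061]
1 0 [ 0.159  0.018  1.369 -0.012  1.58   0.068]
-1 10 None
-1 0 None
-1 15 None
-1 0 None
1 2.3 [-0.597 -0.336  0.112]
[0.431 0.018 0.474] [[ 1.    -0.    -0.001]
 [-0.     0.952 -0.306]
 [ 0.001  0.306  0.952]] [[300.194   0.    279.321]
 [  0.    300.194 214.161]
 [  0.      0.      1.   ]]
```

View pics/w1.png

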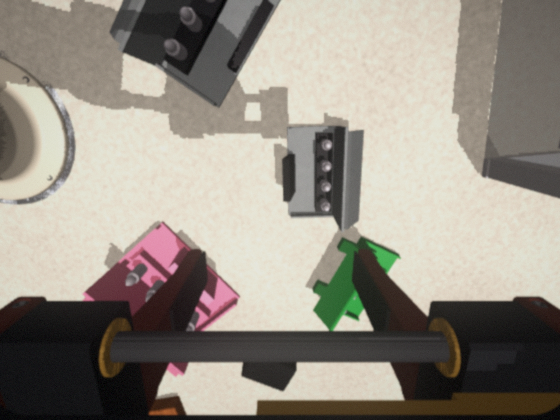

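The wrist view shows the tray at about (325,175), its black plate at (288,175), indenters at (326,145–207), and the green tray well clear at (360,285). The gripper's long side lies along its closing direction. Next I'll measure from both views.

```bash
python3 - <<'E'
from h import *
np.set_printoptions(suppress=True,precision=4)
t,w,s0=load("top0"),load("w1"),load("scene0")
yaw={}
for nm,r,(v0,v1,u0,u1) in (("top",t,(170,240,235,315)),("w",w,(110,235,275,375))):
    P=cloud(r)[v0:v1,u0:u1];g=r["frame"][v0:v1,u0:u1].max(-1)
    X=P.reshape(-1,3);G=g.ravel()
    inb=(abs(X[:,1]+.064)<.085)&(X[:,0]>.4)&(X[:,0]<.57)
    X,G=X[inb],G[inb]
    q=(X[:,2]>.082)&(X[:,2]<.095)&(X[:,0]>.5)&(X[:,0]<.545);
    k=np.polyfit(X[q,1],X[q,0],1);print(nm,"ridge n",q.sum(),"yaw",np.degrees(np.arctan(-k[0])),"x@c",np.polyval(k,-.064),"z",np.median(X[q,2]),"y",np.percentile(X[q,1],[0,1,99,100]))
    b=(G<45)&(X[:,2]>.045)&(X[:,2]<.072)&(X[:,0]<.46)
    print(" plate top",b.sum(),X[b].mean(0),X[b].min(0),X[b].max(0))
    if b.sum()>20:
        k=np.polyfit(X[b,1],X[b,0],1);print("  plate yaw",np.degrees(np.arctan(-k[0])))
    i=(X[:,2]>.04)&(X[:,2]<.075)&(X[:,0]>.47)&(X[:,0]<.51)&(abs(X[:,1]+.064)<.06)
    h=np.histogram(X[i,1],np.arange(-.13,.005,.004));print(" ind",X[i,0].mean(),X[i,2].max(),h[0])
    f=(X[:,2]>.0)&(X[:,2]<.02)&(G<160);
    print(" lowgrey x,y",np.percentile(X[f],[1,99],axis=0)[:, :2])
# two-view: bright indenter tips & black plate blob outlines
for nm,r,(v0,v1,u0,u1) in (("top",t,(215,235,255,295)),("w",w,(140,210,278,298)),("scene",s0,(198,245,250,284))):
    g=(r["frame"][v0:v1,u0:u1].max(-1)<38).astype(np.uint8)
    n,l,st,c=cv2.connectedComponentsWithStats(g);j=1+st[1:,4].argmax()
    cn=cv2.findContours((l==j).astype(np.uint8),0,2)[0][0]
    print(nm,st[j]+[u0,v0,0,0,0],c[j]+[u0,v0],cv2.boxPoints(cv2.minAreaRect(cn)).round(1).tolist())
b=cv2.resize(w["frame"][115:235,270:380],None,fx=4.5,fy=4.5,interpolation=2)
cv2.imwrite("pics/c2.png",b)
E
```

```text
top ridge n 290 yaw 1.216552035033483 x@c 0.5181805107881299 z 0.08552296738003043 y [-0.1321 -0.1298  0.0028  0.005 ]
 plate top 102 [ 0.4409 -0.0652  0.0624] [ 0.4368 -0.0939  0.0538] [ 0.445  -0.0372  0.0675]
  plate yaw 1.5029882861890471
 ind 0.49636835654993205 0.06142268675184577 [ 0  0  0  0 10 12  4  0  0  0  0  6 12 10  0  0  0  0  2 10 12  4  0  0
  0  0  8 12  8  2  0  0  0]
 lowgrey x,y [[ 0.4138 -0.1467]
 [ 0.5687  0.0187]]
w ridge n 913 yaw 1.487646219023955 x@c 0.5190810912903845 z 0.08589238852273721 y [-0.1333 -0.1295  0.0047  0.0071]
 plate top 12 [ 0.4459 -0.04    0.0506] [ 0.4426 -0.0512  0.0459] [ 0.4469 -0.0345  0.0592]
 ind 0.49693784144660735 0.059744034080755216 [ 0  0  0  0  9 29 31  3  0  0  0  5 21 31 17  0  0  0  3 14 29 27  3  0
  0  0  9 28 32 11  0  0  0]
 lowgrey x,y [[ 0.4329 -0.1313]
 [ 0.5203  0.0149]]
top [262 223  26   6 149] [274.4832 225.5235] [[7.0, 8.0], [32.0, 8.0], [32.0, 13.0], [7.0, 13.0]]Traceback (most recent call last):
  File "<stdin>", line 23, in <module>
ValueError: attempt to get argmax of an empty sequence
```

```bash
python3 - <<'E'
from h import *
np.set_printoptions(suppress=True,precision=1)
t,w=load("top0"),load("w1")
P=cloud(w);X=P.reshape(-1,3)
R=toolR(0,np.radians(10),1).as_matrix();T=(X-[.43,-.066,.32])@R*1000   # tool frame mm
for z in range(-110,12,8):
    q=(T[:,2]>z)&(T[:,2]<z+8)&(abs(T[:,1])<70)&(abs(T[:,0])<40)&(X[:,2]>.27)
    if q.sum()>5: print(z,q.sum(),"x",np.percentile(T[q,0],[1,99]),"y-",np.percentile(T[q&(T[:,1]<0),1],[1,99]) if (q&(T[:,1]<0)).sum()>3 else 0,"y+",np.percentile(T[q&(T[:,1]>0),1],[1,99]) if (q&(T[:,1]>0)).sum()>3 else 0)
Rt=trayR(np.radians(1.35)).as_matrix()
for nm,r in (("top",t),("w",w)):
    Y=(cloud(r).reshape(-1,3)-[.487,-.0644,0])@Rt*1000
    for z in range(20,62,4):
        q=(Y[:,2]>z)&(Y[:,2]<z+4)&(Y[:,0]>-12)&(Y[:,0]<22)&(abs(Y[:,1])<62)
        o=[]
        for c in (-44,-15,15,44):
            a=Y[q&(abs(Y[:,1]-c)<13)]
            o.append((len(a),a[:,1].min().round(1),a[:,1].max().round(1),a[:,0].min().round(1)) if len(a)>2 else 0)
        print(nm,z,[tuple(map(float,x)) if x else 0 for x in o])
E
```

```text
-110 3110 x [18.8 24.9] y- [-59.   -0.5] y+ [ 0.6 60.5]
-102 17530 x [11.6 33. ] y- [-68.5  -1.3] y+ [ 1.5 68.9]
-94 16434 x [ 6.3 33.2] y- [-68.   -0.8] y+ [ 0.8 68.8]
-86 6330 x [-5.4 33.2] y- [-68.7  -2.5] y+ [ 2.5 69.5]
-78 1550 x [-12.7  32.7] y- [-67.7 -44.2] y+ [45.5 68.6]
-70 644 x [-13.2  11.5] y- [-52.  -44.2] y+ [45.5 53.1]
-62 1050 x [-11.8  11.4] y- [-56.  -44.3] y+ [45.7 57.4]
-54 1215 x [-1.4 11.4] y- [-56.  -42.9] y+ [44.2 57.4]
-46 1048 x [-7.8 11.3] y- [-54.9 -42.9] y+ [44.2 56.2]
-38 923 x [-10.2  11.3] y- [-53.9 -42.8] y+ [44.2 55.2]
-30 761 x [-10.3  11.2] y- [-52.9 -42.9] y+ [44.2 54.1]
-22 632 x [-10.2  11.2] y- [-51.8 -42.9] y+ [44.2 53.2]
-14 536 x [-10.4  11.1] y- [-51.9 -42.9] y+ [44.2 53.3]
-6 469 x [-10.3  11.1] y- [-52.1 -42.9] y+ [44.2 53.3]
2 308 x [-10.1  11.1] y- [-51.7 -43.1] y+ [44.3 53.3]
top 20 [(18.0, -56.9, -33.2, -1.0), (14.0, -26.0, -2.4, -1.0), (17.0, 2.4, 26.1, -1.0), (17.0, 33.2, 57.0, -0.8)]
top 24 [0, (3.0, -21.3, -9.6, 3.3), 0, 0]
top 28 [0, 0, 0, 0]
top 32 [0, 0, 0, 0]
top 36 [0, 0, 0, 0]
top 40 [(9.0, -49.3, -40.0, 4.1), (12.0, -21.5,
[... 750 characters left out ...]
.2, 5.0), (5.0, 13.8, 22.5, 4.6), (5.0, 45.2, 52.0, 4.2)]
w 36 [(5.0, -41.1, -37.4, 5.0), (7.0, -17.2, -7.8, 4.5), (5.0, 16.0, 22.7, 4.0), 0]
w 40 [(17.0, -47.0, -37.1, 4.5), (18.0, -20.4, -7.3, 4.3), (15.0, 9.2, 22.2, 4.8), (17.0, 38.9, 52.7, 4.4)]
w 44 [(17.0, -49.1, -38.3, 5.8), (16.0, -16.8, -8.1, 6.3), (20.0, 9.4, 22.1, 4.7), (20.0, 40.3, 51.6, 5.3)]
w 48 [(11.0, -48.7, -39.4, 6.5), (8.0, -18.5, -10.0, 6.2), (8.0, 11.8, 20.5, 6.6), (13.0, 41.1, 50.5, 6.3)]
w 52 [(22.0, -48.0, -40.3, 7.5), (26.0, -18.2, -9.3, 6.9), (25.0, 12.2, 19.5, 6.4), (20.0, 41.2, 49.5, 7.1)]
w 56 [(5.0, -45.2, -43.4, 10.0), (6.0, -15.8, -12.4, 9.3), (8.0, 14.2, 17.2, 8.7), (10.0, 44.3, 48.3, 9.3)]
w 60 [0, 0, 0, 0]
```

The fingers taper to about 52.5 mm half-width at the tips. Gripped with the tips about 37 mm up the slope, the fully open rear finger clears the indenters, so I'll grip there. Tray pose is (0.487, -0.0644), yaw 1.35°. Panel origin is (0.728, 0.111), yaw 5.2°, and the groove is at about z = 0.1515, inside the allowed 0.101–0.156.

```bash
cat >> h.py <<'E'
rad=np.radians
G=np.array([-.037-.045*np.sin(rad(10)),0,.003+.045*np.cos(rad(10))])   # TCP in tray, tips 37+8 up the slope... TCP 45 up -> tips 37
O=np.array([.7281,.1108,0]);PY=rad(5.23)
def tcp(p,yaw,pitch=0): return np.array(p)+trayR(yaw,pitch).apply(G), quat(toolR(yaw,pitch))
def pan(x,y,z): return O+trayR(PY).apply([x,y,z])
E
python3 - <<'E'
from bench import *
from h import *
np.set_printoptions(suppress=True,precision=2)
yaw=rad(1.35);p0=np.array([.487,-.0644,0])
c,q=tcp(p0,yaw); up=trayR(yaw).apply([-np.sin(rad(10)),0,np.cos(rad(10))]); fwd=trayR(yaw).apply([-.003,0,0])
def S(m): s=state();print(m,"t",round(s["time"],2),"F",s["ft_force"],"M",s["moment"],"gap",s["finger_gap"],s["finger_force"],"ee",(s["ee_pos"]*1000 if hasattr(s["ee_pos"],"shape") else s["ee_pos"]))
move_to(c+fwd+up*.07,q);hold(.2);S("above")
move_l(c+fwd,.06);S("in")
close();S("closed")
move_l(c+fwd+[0,0,.03],.05);hold(.3);S("lifted")
r=get_image("wrist");np.savez("pics/w2.npz",**r);r2=get_image("top");np.savez("pics/t2.npz",**r2);r3=get_image("scene")
cv2.imwrite("pics/g.png",np.hstack([cv2.resize(r["frame"][80:330,180:460],(400,357)),cv2.resize(r3["frame"][150:300,200:368],(400,357))]))
E
```

```text
above t 3.33 F [ 0.6   0.26 -0.5 ] M [-0. -0. -0.] gap 0.08761882970517783 0.0 ee [428.2  -66.12 118.41]
in t 4.65 F [-0.88  0.04  0.48] M [-0.02 -0.   -0.05] gap 0.0882932694391744 0.0 ee [439.48 -65.59  47.86]
closed t 5.83 F [1.49 1.1  1.1 ] M [-0.05 -0.32 -0.02] gap 0.010075504147111562 29.999625384807587 ee [439.61 -65.57  47.71]
lifted t 6.88 F [ 0.02  0.23 -4.07] M [0.   0.35 0.02] gap 0.009480150324359041 29.998721480369568 ee [439.05 -65.46  77.01]
```

View pics/g.png

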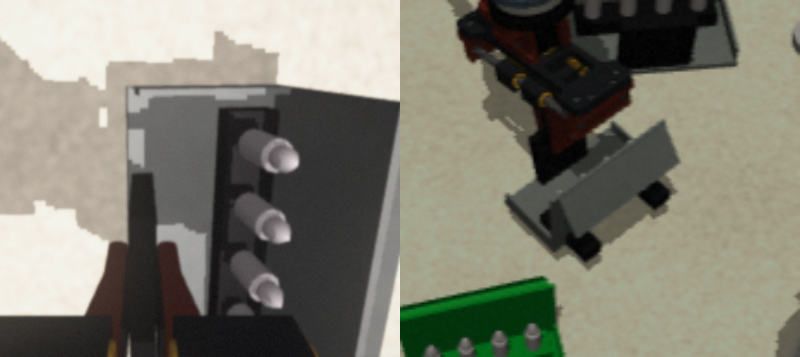

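The tray is gripped between the pads and lifted, with the feet off the bench. I'll check for sag through the ridge height, which should be 0.085+0.030.

```bash
python3 - <<'E'
from h import *
np.set_printoptions(suppress=True,precision=4)
Rt=trayR(rad(1.35)); p=np.array([.43905,-.0655,.0770])-Rt.apply(G)
for n in ("t2","w2"):
    Y=Rt.inv().apply(cloud(load(n)).reshape(-1,3)-p)*1000
    q=(abs(Y[:,0]-31)<12)&(abs(Y[:,1])<66)&(Y[:,2]>55)&(Y[:,2]<110)
    X=Y[q];th=np.percentile(X[:,2],92);a=X[X[:,2]>th-2]
    k=np.polyfit(a[:,1],a[:,0],1)
    print(n,q.sum(),"ridge z",th,"x",np.median(a[:,0]),"yaw err",-np.degrees(np.arctan(k[0])),"y",np.percentile(a[:,1],[1,99]))
    f=(Y[:,0]>-30)&(Y[:,0]<-8)&(abs(Y[:,1])<60)&(Y[:,2]<25)&(Y[:,2]>-10);b=Y[f];
    if len(b)>20: k=np.linalg.lstsq(np.c_[b[:,:2],np.ones(len(b))],b[:,2],rcond=None)[0];print(" floor",len(b),"pitch(front up+)",-np.degrees(np.arctan(k[0])),"roll",np.degrees(np.arctan(k[1])),"z0",k[2])
E
```

```text
t2 334 ridge z 87.20315939441484 x 33.00369860465314 yaw err 0.27593190228154985 y [-62.6857  63.7034]
 floor 281 pitch(front up+) 0.5944181770203748 roll 0.1522170073189718 z0 3.8655909719468062
w2 10728 ridge z 86.82289129705273 x 32.582063446329585 yaw err 0.14293011297179953 y [-62.3621  65.347 ]
 floor 3171 pitch(front up+) 0.1667896089888204 roll 0.037819117823335066 z0 4.875429744295092
```

No sag, and the yaw is within 0.3°, so the grip is sound. The feet must pass under the lip and the strip over it, so I'll tip 15°, go in with the tip about 6 mm above the lip, and lower it under force guard.

```bash
cat >> h.py <<'E'
TY=PY-rad(.2); OFF=np.array([.001,0,.001])   # tray sits this much off nominal in the hand
def pose(pp,pitch): # pp: tray origin in panel frame
    p=pan(*pp)-trayR(TY,pitch).apply(OFF); return tcp(p,TY,pitch)
UP=np.array([.059,0,.053]);LOW=np.array([.0549,0,.0501])
def from_tip(tip,pitch): # tray origin from upper tip corner (panel frame)
    return np.array(tip)-Ro.from_euler("Y",pitch).apply(UP)
def F(state):  # force in panel frame
    s=state();return trayR(PY).inv().apply(s["ft_force"]),s
E
python3 - <<'E'
from bench import *
from h import *
np.set_printoptions(suppress=True,precision=2)
s=state();c=np.array(s["ee_pos"]);th=rad(15)
yaw=rad(1.35)
p=np.array([.487,-.0644,.17]);c,q=tcp(p,yaw,th);move_l(c,.15,q)
tip_z=.1815+.0012+.0005
pre=from_tip([-.055,.022,tip_z],th);move_to(*pose(pre+[0,0,.02],th));move_l(pose(pre,th)[0],.08);hold(.3)
b,s=F(state);print("base",b,s["moment"],s["time"],s["joint_pos"])
r=get_image("wrist");np.savez("pics/w3.npz",**r);r3=get_image("top");np.savez("pics/t3.npz",**r3);r4=get_image("scene")
cv2.imwrite("pics/g3.png",np.hstack([cv2.resize(r["frame"][60:360,180:516],(400,357)),cv2.resize(r3["frame"][20:170,80:248],(400,357))]))
Y=trayR(PY).inv().apply(cloud(r3).reshape(-1,3)-O)*1000;W=trayR(PY).inv().apply(cloud(r).reshape(-1,3)-O)*1000
for n,A in(("top",Y),("wrist",W)):
  q=(A[:,0]<-10)&(A[:,0]>-26)&(A[:,2]>120)&(A[:,2]<200)&(abs(A[:,1])<123)
  a=A[q];print(n,len(a)); 
  for lo in range(-25,-9,3):
    bb=a[(a[:,0]>=lo)&(a[:,0]<lo+3)];print(lo,len(bb),np.percentile(bb[:,2],[5,50,95]) if len(bb)>3 else 0,np.percentile(bb[:,1],[2,98]) if len(bb)>3 else 0)
  q=(A[:,0]<20)&(A[:,0]>-8)&(A[:,2]>60)&(A[:,2]<220)&(abs(A[:,1])<115);print("wall",np.median(A[q,0]))
  q=(A[:,0]<-28)&(A[:,0]>-48)&(A[:,2]>60)&(A[:,2]<228)&(A[:,1]>115)&(A[:,1]<150);print("stop y",q.sum(),np.percentile(A[q,1],[1,5,20,50]) if q.sum()>5 else 0)
E
```

```text
base [-0.02  0.2  -4.42] [-0.04 -0.02 -0.02] 9.75 [0.14 0.12 1.25 0.01 1.86 0.06]
top 261
-25 0 0 0
-22 90 [173.21 175.61 177.78] [-118.3    13.44]
-19 95 [174.51 176.31 178.22] [-120.22   15.04]
-16 40 [171.58 173.66 175.42] [-119.06   12.15]
-13 36 [161.81 170.14 171.42] [-120.32   14.25]
-10 0 0 0
wall -0.02385856742615539
stop y 0 0
wrist 3159
-25 0 0 0
-22 665 [174.76 175.81 177.27] [-99.39 120.45]
-19 2215 [174.98 176.76 178.46] [-100.35  120.69]
-16 279 [176.19 177.19 177.94] [-99.19 117.41]
-13 0 0 0
-10 0 0 0
wall 1.132012127025414
stop y 1353 [130.64 130.71 130.79 130.88]
```

View pics/g3.png

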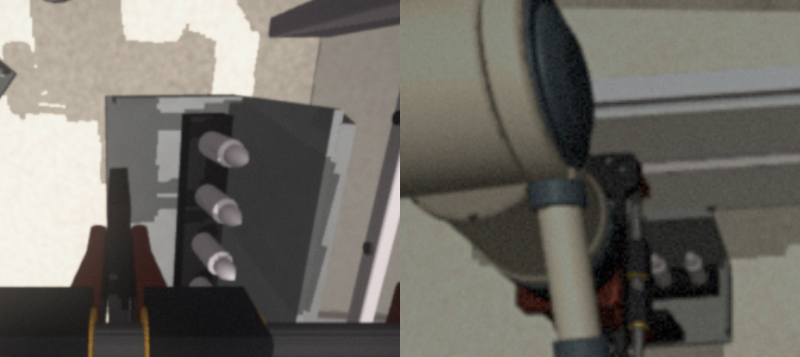

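Both views put the lip top at z≈0.177, so the groove is at about 0.153. The stop face is at y=130.7, and the tray is tipped in front of the cleat. Next I'll go in, lower and level it.

```bash
cat > hook.py <<'E'
from bench import *
from h import *
import sys
np.set_printoptions(suppress=True,precision=2)
th=rad(15)
w=load("w3");pre=from_tip([-.055,.022,.1832],th)
A=trayR(PY,th).inv().apply(cloud(w).reshape(-1,3)-pan(*pre))*1000
q=(abs(A[:,0]-33)<10)&(abs(A[:,1])<60)&(A[:,2]>70)&(A[:,2]<100);a=A[q];t=np.percentile(a[:,2],90);b=a[a[:,2]>t-2]
print("ridge in tray",np.median(b[:,0]),t,"yaw",-np.degrees(np.polyfit(b[:,1],b[:,0],1)[0]))
if abs(t-86)>4: sys.exit("sag")
def go(pp,pitch,v=.03): c,q=pose(pp,pitch);move_l(c,v,q)
z=.1859
go(from_tip([-.055,.022,z],th),th)
hold(.2);b,_=F(state)
for x in np.arange(-.050,-.0039,.004):
    go(from_tip([x,.022,z],th),th,.04);f=F(state)[0]-b
    if abs(f[0])>4 or abs(f[2])>4: print("early contact",x,f);sys.exit()
x=-.004;f=F(state)[0]-b;print("in",f,state()["time"])
while z>.160:
    z-=.001;go(from_tip([x,.022,z],th),th,.02);hold(.05);f=F(state)[0]-b
    if f[2]>1.5 or abs(f[0])>2.5: break
print("lowered tip z",z,f,state()["time"])
z+=.001;go(from_tip([x,.022,z],th),th,.02)
for a in range(12,-1,-3):
    go(from_tip([x,.022,z],rad(a)),rad(a),.02);f=F(state)[0]-b
    print(a,f)
    if np.abs(f).max()>6: print("stop");break
print(z,state()["time"])
E
python3 hook.py
```

```text
ridge in tray 31.728758363098027 86.6334188210919 yaw -0.046572923326062596
in [ 0.29 -0.42 -0.2 ] 13.375
lowered tip z 0.1699 [ 3.91 -1.49  2.14] 18.1833
12 [ 3.96 -0.17  2.1 ]
9 [ 4.67 -0.64  2.88]
6 [ 5.46 -0.46  2.24]
3 [ 5.6  -0.68  2.67]
0 [ 5.46 -0.08  2.43]
0.1709 20.5583
```

Contact was on the lip's upper face (+x, +z), as hooked, and the tray is now level. Now I'll ease it home.

```bash
cat > home.py <<'E'
from bench import *
from h import *
np.set_printoptions(suppress=True,precision=2)
def go(x,z,v=.02): c,q=pose(from_tip([x,.022,z],0),0);move_l(c,v,q);hold(.05);return F(state)[0]-b
b=np.array([0,.1,-4.3]);x,z=-.004,.1709
f=F(state)[0]-b
for i in range(30):
    if f[0]>2: x+=.0005
    elif f[0]<-1.5: x-=.0005; 
    else: z-=.0005
    f=go(x,z);print(round(x*1e3,1),round(z*1e3,1),f,end="; ")
    if f[2]>3.5 and abs(f[0])<2: break
    if np.abs(f).max()>9 or z<.158: break
s=state();print("\n",s["time"],s["moment"])
for n in("wrist","scene"):
    r=get_image(n);np.savez(f"pics/{n}4.npz",**r)
    if n=="wrist": w=r
    else: c=r
cv2.imwrite("pics/g4.png",np.hstack([cv2.resize(w["frame"][20:320,200:536],(400,357)),cv2.resize(c["frame"][100:310,310:545],(400,357))]))
E
python3 home.py
```

```text
-3.5 170.9 [3.62 0.24 4.33]; -3.0 170.9 [2.13 0.03 3.76]; -2.5 170.9 [1.53 0.57 2.14]; -2.5 170.4 [1.04 0.57 1.43]; -2.5 169.9 [ 1.07 -0.13  1.53]; -2.5 169.4 [ 1.71 -1.25  1.53]; -2.5 168.9 [3.16 0.56 2.06]; -2.0 168.9 [ 3.08 -0.08  2.46]; -1.5 168.9 [1.12 0.01 2.16]; -1.5 168.4 [0.73 0.25 0.75]; -1.5 167.9 [1.55 0.52 2.62]; -1.5 167.4 [ 3.35 -0.2   3.24]; -1.0 167.4 [2.65 0.1  2.88]; -0.5 167.4 [2.04 0.09 2.7 ]; 0.0 167.4 [0.86 0.61 0.32]; 0.0 166.9 [0.38 0.05 0.54]; 0.0 166.4 [ 0.27 -0.15  0.54]; 0.0 165.9 [ 0.75 -0.13  0.77]; 0.0 165.4 [ 2.7  -0.11  2.21]; 0.5 165.4 [ 1.26 -0.4   1.7 ]; 0.5 164.9 [ 2.73 -0.8   1.42]; 1.0 164.9 [ 1.42 -0.61  1.15]; 1.0 164.4 [ 2.37 -0.87  2.73]; 1.5 164.4 [0.77 0.03 2.01]; 1.5 163.9 [2.62 0.24 1.68]; 2.0 163.9 [-2.47 -0.08  1.88]; 1.5 163.9 [2.22 0.14 0.65]; 2.0 163.9 [-2.9   0.02  2.43]; 1.5 163.9 [ 0.71 -1.26  1.64]; 1.5 163.4 [-1.12 -0.03  1.57]; 
 29.5583 [-0.11  0.16  0.09]
```

View pics/g4.png

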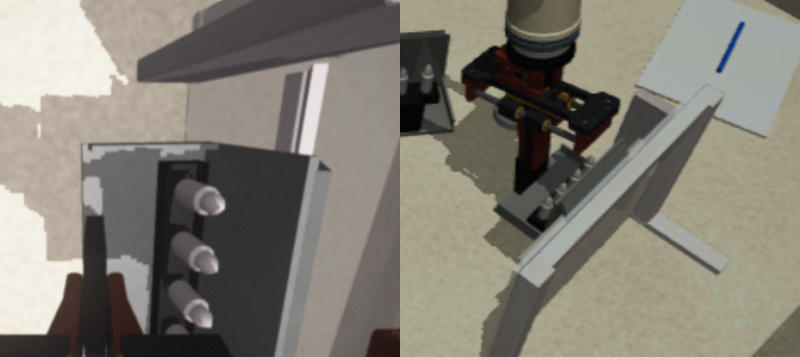

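The tray is hooked level against lip and wall: the wrist view shows the strip behind the lip and a gap to the stop, and the scene view shows it level. Now I'll slide it gently to the stop.

```bash
cat > slide.py <<'E'
from bench import *
from h import *
np.set_printoptions(suppress=True,precision=1)
b=np.array([0,.1,-4.3]);x,z,y=.0013,.1634,.022
def go(v): c,q=pose(from_tip([x,y,z],0),0);move_l(c,v,q);return F(state)[0]-b
hist=[];hit=0
while y<.066:
    y+=.003 if y<.053 else .0005
    f=go(.02);print(round(y*1e3,1),round(x*1e3,1),round(z*1e3,1),f,end="; ")
    if y<.054: hist.append(f[1])
    if f[0]<-2.5: x-=.0004
    elif f[0]>3.5: x+=.0004
    if f[2]<.5: z-=.0003
    elif f[2]>5: z+=.0003
    base=np.median(hist)
    if f[1]<min(base-3.5,-5) or f[1]<-9.5:
        hit+=1
        if hit>=2 or f[1]<-9.5: break
    else: hit=0
    if state()["time"]>48: break
s=state();print("\n",y,base,s["time"],s["finger_gap"])
np.save("pics/xyz.npy",[x,y,z])
r=get_image("wrist");np.savez("pics/w5.npz",**r);cv2.imwrite("pics/g5.png",r["frame"])
W=trayR(PY).inv().apply(cloud(r).reshape(-1,3)-O)*1000
q=(W[:,0]<-28)&(W[:,0]>-48)&(W[:,2]>60)&(W[:,2]<228)&(W[:,1]>115)&(W[:,1]<150);print("stop y",np.percentile(W[q,1],[1,5,20,50]) if q.sum()>5 else q.sum())
E
python3 slide.py
```

```text
25.0 1.3 163.4 [-0.1 -2.2  4.3]; 28.0 1.3 163.4 [-0.2 -4.1  5.4]; 31.0 1.3 163.7 [ 3.1 -1.5  3.4]; 34.0 1.3 163.7 [ 3.2 -1.1  2.3]; 37.0 1.3 163.7 [ 4.3 -0.7  2.4]; 40.0 1.7 163.7 [ 1.5 -2.8  4.5]; 43.0 1.7 163.7 [-0.  -2.7  6.5]; 46.0 1.7 164.0 [ 1.6 -0.4  4.7]; 49.0 1.7 164.0 [ 1.3 -1.2  2.9]; 52.0 1.7 164.0 [0.2 0.1 3.1]; 55.0 1.7 164.0 [ 1.4 -1.   3.7]; 55.5 1.7 164.0 [ 1.1 -1.2  2.4]; 56.0 1.7 164.0 [ 0.4 -1.4  2.1]; 56.5 1.7 164.0 [ 0.6 -1.   2.2]; 57.0 1.7 164.0 [ 0.  -1.1  1.4]; 57.5 1.7 164.0 [-0.1 -0.4  2.1]; 58.0 1.7 164.0 [ 0.2 -1.9  1.6]; 58.5 1.7 164.0 [ 1.  -1.3  2. ]; 59.0 1.7 164.0 [-0.5  0.   2.6]; 59.5 1.7 164.0 [-0.9 -1.   0.4]; 60.0 1.7 163.7 [-2.1 -1.9  2.8]; 60.5 1.7 163.7 [-2.6 -3.8  2.8]; 61.0 1.3 163.7 [-1.3 -6.3  2.3]; 61.5 1.3 163.7 [-1.1 -7.6  2.8]; 
 0.06150000000000002 -1.3352016134967415 36.2083 0.009567482419674908
stop y [115.2 115.8 118.3 122.9]
```

View pics/g5.png

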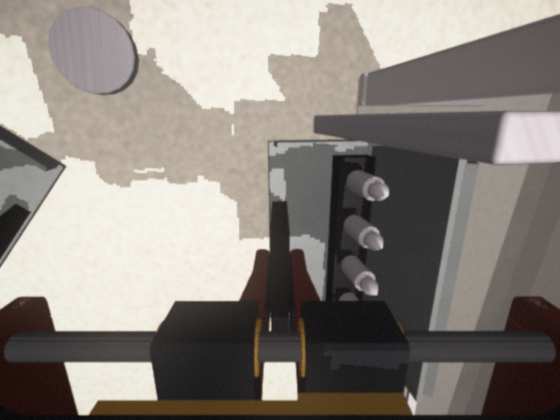

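The tray's left side meets the stop plate at about (400,130), and the push rose to 7.6 N over 1.5 mm, so it is butted. Next I'll release, back out along the slope and check.

```bash
cat > rel.py <<'E'
from bench import *
from h import *
np.set_printoptions(suppress=True,precision=2)
x,y,z=np.load("pics/xyz.npy")
c,q=pose(from_tip([x,y,z],0),0)
up=trayR(TY).apply([-np.sin(rad(10)),0,np.cos(rad(10))])
gripper_open();f,s=F(state);print("open",f,s["moment"],s["finger_gap"],s["time"])
move_l(c+up*.07,.08);f,s=F(state);print("out",f,s["time"])
move_l(c+up*.07+trayR(TY).apply([-.10,0,.05]),.15)
r=get_image("wrist");t=get_image("top");sc=get_image("scene")
cv2.imwrite("pics/g6.png",np.vstack([np.hstack([cv2.resize(r["frame"],(400,300)),cv2.resize(t["frame"][30:150,60:220],(400,300))]),np.hstack([cv2.resize(sc["frame"][110:320,330:510],(257,300)),np.zeros((300,543,3),np.uint8)])]))
Y=trayR(PY).inv()
for n,im in(("w",r),("top",t)):
    A=Y.apply(cloud(im).reshape(-1,3)-O)*1000
    R=A[(A[:,0]>-48)&(A[:,0]<-18)&(A[:,1]>-9)&(A[:,1]<128)&(A[:,2]>185)&(A[:,2]<205)]
    if len(R)>20:
        k=np.polyfit(R[:,1],R[:,2],1);print(n,len(R),"ridge z",np.percentile(R[:,2],[50,95]),"x",np.median(R[:,0]),"roll",np.degrees(k[0]),"yaw",-np.degrees(np.polyfit(R[:,1],R[:,0],1)[0]),"y",np.percentile(R[:,1],[1,99]))
    f=A[(A[:,0]>-100)&(A[:,0]<-68)&(A[:,1]>0)&(A[:,1]<20)&(A[:,2]>95)&(A[:,2]<130)]
    f2=A[(A[:,0]>-100)&(A[:,0]<-68)&(A[:,1]>100)&(A[:,1]<125)&(A[:,2]>95)&(A[:,2]<130)]
    for g in(f,f2): print(" floor",len(g),np.median(g[:,2]) if len(g) else 0,"pitch",-np.degrees(np.polyfit(g[:,0],g[:,2],1)[0]) if len(g)>20 else 0)
    e=A[(A[:,0]>-100)&(A[:,0]<-60)&(A[:,2]>105)&(A[:,2]<130)&(A[:,1]>80)&(A[:,1]<140)];print(" left side y",np.percentile(e[:,1],[98,99.5]) if len(e) else 0)
print(state()["time"])
E
python3 rel.py
```

```text
open [-0.22 -0.58 -0.09] [-0.03  0.01  0.06] 0.08776758363410297 37.5167
out [ 0.52 -0.   -0.62] 38.5417
w 2422 ridge z [194.18 197.35] x -29.62236683631129 roll 0.01791287517692792 yaw -0.004540756074408851 y [ -5.72 126.49]
 floor 204 114.64029565212132 pitch 0.11821861067431391
 floor 626 114.63755743187778 pitch 0.20525346924153653
 left side y [130.71 130.76]
top 481 ridge z [193.93 197.28] x -28.474579187300314 roll -0.12195553080463284 yaw 0.09067220903320435 y [ -5.16 125.43]
 floor 130 113.71255167277778 pitch -0.5586879423199308
 floor 70 113.75905876990203 pitch -1.9853611969148774
 left side y [122.27 124.03]
39.5833
```

View pics/g6.png

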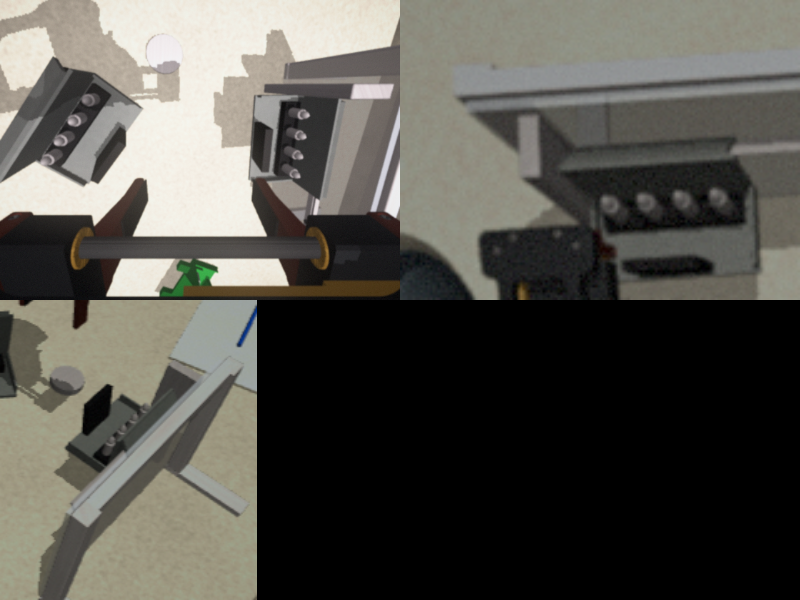

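The tray hangs level and butted: its left side and the stop face both read y=130.7, roll and yaw are about 0, and the gripper is clear. One last check that it sits home against the wall.

```bash
python3 - <<'E'
from bench import *
from h import *
np.set_printoptions(suppress=True,precision=2)
A=trayR(PY).inv().apply(cloud(get_image("wrist")).reshape(-1,3)-O)*1000
R=A[(A[:,0]>-40)&(A[:,0]<-15)&(A[:,1]>-5)&(A[:,1]<120)&(A[:,2]>180)&(A[:,2]<205)]
t=np.percentile(R[:,2],92);b=R[R[:,2]>t-2];print("ridge x,z",np.median(b[:,0]),t)
w=A[(A[:,1]>-100)&(A[:,1]<-20)&(A[:,2]>60)&(A[:,2]<220)&(A[:,0]>-8)&(A[:,0]<12)];print("wall",len(w),np.median(w[:,0]))
s=A[(A[:,1]>0)&(A[:,1]<120)&(A[:,0]>-26)&(A[:,0]<5)&(A[:,2]>155)&(A[:,2]<196)]
for z in range(155,196,6):
    q=s[(s[:,2]>=z)&(s[:,2]<z+6)];print(z,len(q),np.median(q[:,0]) if len(q) else 0,end=" | ")
E
```

```text
ridge x,z -25.405027744999877 196.9092332303109
wall 2317 1.3821296433148418
155 0 0 | 161 0 0 | 167 113 1.565082906073698 | 173 584 1.287551915102445 | 179 604 1.2597476267403551 | 185 648 1.2594052838568628 | 191 743 1.0813700960948356 |
```

```bash
python3 -c "
from bench import *
print(job_done(),state()['time'])"
```

```text
the job is handed in; nothing more can be done
the job is handed in; nothing more can be done
```

The job is handed in at about 40 s of the 58 s allowed: the grey tray hangs level and home on the cleat, butted against the end stop, with the gripper clear and nothing else moved.

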